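Empty the screw-top ball canister

TASK

The white canister in the plywood tipping stand holds the three steel balls for the robot kits. Unscrew its cap and set it right side up on the desk, push the open canister over on its axle so that all three balls roll into the plywood tray, let it swing back upright, then put the cap back on and screw it down until it stops. Leave the cap tight, the balls in the tray, and the servo, battery box, face board and screwdriver where they are.

Things in the scene. Friction and masses are not known exactly. Their poses are not given: they have to be found in the camera images.
- pivot (a point): Axle centre of the plywood tipping stand, which is fixed to the desk; 85 mm above the desk. Its frame: z up, x along the axle, y level toward the tray, the side to which the canister's mouth tips.
- stand_base (a point): Middle of the stand, under the axle, 10 mm above the desk, on top of its base (116 mm in x; y from -52 to +24 mm; a 32 mm high rail at y = -44 to -36 mm). Same axes as the pivot. The two uprights are at x = -38 to -30 and +30 to +38 mm, y = -15 to +15 mm, and end 100 mm above the desk.
- canister (a joint): Tilt of the canister about the axle, rad: 0 = upright on its stop (as at the start), 2.2 = tipped to the far stop over the tray. A spring swings it upright when let go (about 0.12 N m at 0, 0.34 N m at 2.2). The balls roll out past about 2.0; hold it there for a second. It cannot turn about its own axis.
- canister_mouth (a point): Centre of the canister's rim (under the lid when closed), 58 mm from the axle, 143 mm above the desk when upright. z points out of the mouth along the canister, x along the axle. The canister is a white straight tube, 90 mm long, bore 34 mm, body 44 mm in diameter up to 18 mm below the rim, then the neck.
- neck (a point): Middle of the canister's threaded neck, on its axis, 9 mm below the rim; same axes. Neck 39 mm in diameter (36 mm at the tapered rim), 18 mm long; its two thread ridges reach 47 mm in diameter. To tip it, push with shut fingers pointing down on the -y side of the body, about 34 mm above the axle, along the arc about the axle, ending on top of the lying canister; nearer the rim they slip off.
- cap_center (a point): Centre of the loose round grey ribbed cap, half-way up its 22 mm height; z out through its closed top, x along the rib on its top. 56 mm in diameter, skirt bore 50 mm, 16 mm deep. Can be gripped round its side at any yaw. When home on the canister this point is 5 mm below the rim, the lid's underside on the rim.
- cap_rib (a point): Top middle of the straight rib (42 x 6 mm, 3 mm high) across the cap's top; x along the rib. Screwed home, the rib lies along the axle (either way round: the cap fits in two ways half a turn apart). At the start the cap is within 0.15 rad of home. It turns easily, under 0.1 N m, counter-clockwise seen from above to open.
- cap_lugs (a point): Middle between the cap's two inner lugs (under the rib's ends). From home to 1.9 rad counter-clockwise the ridges hold the lugs down (3 mm rise at most). At 1.95 to 2.5 rad (best 2.25) the cap lifts straight off, clear after 16 mm. To refit: lower it with the rib in that same range till the lid meets the rim, then turn clockwise to the stop (home).
- tray: Open plywood tray fixed to the desk beside the stand on the side toward which the canister tips, 130 mm (x) by 150 mm (y) by 28 mm high, walls 5 mm; origin at the centre of its underside.
- servo_b: Blue hobby servo, 12 x 40 x 33 mm, standing on its base; origin under its centre. Bystander.
- battery_box: Black two-cell battery holder with red cells, 34 x 78 x 16 mm; origin under its centre. Bystander.
- face_board: Half-built plywood board with two rings on it, 72 x 113 x 12 mm; origin under its centre. Bystander.
- screwdriver: Small screwdriver with a red handle, 126 mm long, 10 mm thick; origin under its centre. Bystander.
- ball0_center (a point): Centre of steel ball 0, 14 mm in diameter, at the start lying on the floor of the canister's bore.
- ball1_center (a point): Centre of steel ball 1, 14 mm in diameter, at the start lying on the floor of the canister's bore.
- ball2_center (a point): Centre of steel ball 2, 14 mm in diameter, at the start lying on the floor of the canister's bore.
There are look-alikes about, which are no part of the job. What is meant by the part that bears cap_center is not purple, and is the larger of those in its own colour.

How it is judged (in metres and radians):
On the way, in this order (a step that is already met when the one before it is completed fails the run):
1. the cap is unscrewed, off the canister and set right side up on the desk, let go (height (world z) of cap_center below 0.016 m and angle between cap_center's own z axis and vertical below 0.15 rad and contact force between the fingers and cap below 0.1 N and linear speed of cap below 0.03 m/s), for 0.2 s.
2. the canister is tipped and all three balls are in the tray while the cap lies on the desk (all of step 1 and x of ball0_center in the frame of tray between -0.062 and 0.062 m and y of ball0_center in the frame of tray between -0.072 and 0.072 m and z of ball0_center in the frame of tray between 0 and 0.03 m and x of ball1_center in the frame of tray between -0.062 and 0.062 m and y of ball1_center in the frame of tray between -0.072 and 0.072 m and z of ball1_center in the frame of tray between 0 and 0.03 m and x of ball2_center in the frame of tray between -0.062 and 0.062 m and y of ball2_center in the frame of tray between -0.072 and 0.072 m and z of ball2_center in the frame of tray between 0 and 0.03 m and value of joint canister above 1.2 rad), for 0.1 s.
At the end, for the whole second after the job is handed in: All three balls are inside the tray; the canister is upright (within 0.06 rad); the cap is on it, at rest, centred within 4 mm and seated within 2.5 mm of home height, and screwed to within 0.25 rad of its home direction (x of ball0_center in the frame of tray between -0.062 and 0.062 m and y of ball0_center in the frame of tray between -0.072 and 0.072 m and z of ball0_center in the frame of tray between 0 and 0.03 m and x of ball1_center in the frame of tray between -0.062 and 0.062 m and y of ball1_center in the frame of tray between -0.072 and 0.072 m and z of ball1_center in the frame of tray between 0 and 0.03 m and x of ball2_center in the frame of tray between -0.062 and 0.062 m and y of ball2_center in the frame of tray between -0.072 and 0.072 m and z of ball2_center in the frame of tray between 0 and 0.03 m and value of joint canister below 0.06 rad and horizontal distance between cap_center and canister_mouth below 0.004 m and z of cap_center in the frame of canister_mouth between -0.0075 and -0.0025 m and angle between cap_center's own z axis and vertical below 0.08 rad and angle between the x axis of cap_center and the x axis of canister_mouth, either way round below 0.25 rad and linear speed of cap below 0.02 m/s and angular speed of cap below 0.1 rad/s); the robot touches nothing.
It fails at once if the small servo was moved by more than 20 mm (distance of servo_b from where it was at the start of the episode above 0.02 m).
It fails at once if the battery box was moved by more than 20 mm (distance of battery_box from where it was at the start of the episode above 0.02 m).
It fails at once if the plywood face board was moved by more than 20 mm (distance of face_board from where it was at the start of the episode above 0.02 m).
It fails at once if the screwdriver was moved by more than 20 mm (distance of screwdriver from where it was at the start of the episode above 0.02 m).
It also fails if it takes over 72 s, if anything falls off the work surface, if the arm or the gripper's body presses on something with over 40 N, if the wrist force passes 120 N, or if a joint passes its speed limit or range.

ROBOT

A 6-joint arm with a two-finger parallel gripper is mounted at the origin on a cart in front of the work surface, level with it; the furniture and walls round the work are solid. World frame = base frame: x ahead of the robot, y to its left, z up, the work surface at z = 0. Lengths are in m, angles in degrees, forces in N, time in s.
With the tool pointing down it reaches from about 0.4 to 0.825 m from the base axis. Payload 7 kg.
Tool frame: the origin (TCP) lies midway between the tips of the shut fingers; the grasp point (between the pads) lies 19 mm behind it; z points along the fingers, y is the line along which they close (so a half turn about z gives the same grasp; the last joint's range is limited). The gripper opens to 88 mm and grips with 3 to 60 N. Pads are 19 mm wide; open, the fingers measure 130 mm over their backs; the gripper's body (78 mm by 193 mm) begins 47 mm behind the grasp point.
Start: joints at [87.668, 20.546, 0.682, 0, -70.136, -16.507], TCP at [0.218, 0.639, 0.227] pointing down, gripper open.
Joint ranges: [-176.03, 176.03], [-82.01, 121.73], [-58.28, 71.71], [-173.87, 95.51], [-174.79, -0.11], [-173.66, 173.66]. Speed limits (degrees/s): [136.94, 136.94, 172.46, 180, 180, 180].

INTERFACE

Orientations are given as a 3x3 rotation matrix whose columns are the frame's x, y, z axes.
In Python, from rig import robot gives the robot as it stands. Calls block until the motion is done:
- robot.goto(position, orientation): joint-space move of the TCP to a pose.
- robot.servo_line(position, ori=None, speed=0.15): straight line of the TCP; ori=None keeps the orientation; speed is the mean speed in m/s.
- robot.movej(angles): joint-space move.
- robot.move_gripper(opening): opening from 0.0 (shut) to 1.0 (fully open); the grip force is fixed at half the most; returns when the fingers have stopped.
- robot.dwell(seconds).
- robot.ik(position, orientation): joint angles nearest the present ones, or None.
- robot.grab_frame(name): name is "scene" or "top" or "wrist"; returns (picture, depth): 384x512x3 uint8, red, green, blue; 384x512 float32, m along the optical axis (not along the pixel's ray), 0 where there is no reading.
- robot.camera_info(name): a dict with "vfov" (degrees; the focal length in pixels is half the picture's height over the tangent of half this angle, whatever the lens; pixels are square), "cx", "cy" (the principal point, pixels), "view" (4x4, takes a point from world to camera coordinates); the wrist camera has in their place "T_tool_cam" (4x4, takes a point from camera to tool coordinates, whose origin is the TCP and whose axes are the flange's). Camera axes: x right, y down, z forward; pixel columns grow to the right and rows downward; lengths in m; the calibration is good to about 2 mm. A picture is of the moment at which its call begins: read the wrist's pose just before it. camera_info takes no time and is no camera call.
A pose or a line that the arm cannot do raises robot.Unreachable and nothing moves.
- robot.job_done(): hands the job in; it is judged then, once.
Readings, each from a call of its own:
- robot.read_t(): time.
- robot.read_qpos(): joint angles.
- robot.read_qvel(): joint speeds.
- robot.read_effort(): joint torques, N m.
- robot.read_position(): TCP position.
- robot.read_tcp_rot(): TCP orientation.
- robot.read_force(): force on the tool from outside, world axes, zero at the start.
- robot.read_ft_torque(): the same for the moment, N m.
- robot.read_grip_width(): opening from 0.0 (shut) to 1.0 (fully open).
- robot.read_finger_force(): force on a finger pad.
Only numpy, scipy, OpenCV 4.12 (cv2) and the standard library are available. Lean on these libraries where they do the work, as an engineer would, in place of code of your own. Each camera call takes 0.05 s, during which the arm holds its last target. There are 200 camera calls.

## Working session

There is one attempt and no reset: what is moved stays moved. The work goes in short steps, each a Python script; the robot and the scene stay as the last script left them, time stands still between calls to the robot, and variables do not carry over. Pictures are saved under pics/ and viewed, at most 10 in all, crops included, and the job is handed in when it is done.

```bash
ls; mkdir -p pics; python3 - <<'E'
from rig import robot
import cv2,numpy as np
for n in("scene","top"):
    p,d=robot.grab_frame(n); cv2.imwrite(f"pics/{n}0.png",p[:,:,::-1]); np.save(f"pics/{n}0.npy",d); print(n,robot.camera_info(n))
print(robot.camera_info("wrist"),robot.read_t(),robot.read_tcp_rot())
a=cv2.imread("pics/top0.png");cv2.imwrite("pics/top0b.png",cv2.resize(a,(800,600),interpolation=cv2.INTER_CUBIC))
a=cv2.imread("pics/scene0.png");cv2.imwrite("pics/scene0b.png",cv2.resize(a,(800,600),interpolation=cv2.INTER_CUBIC))
E
```

```text
pics
scene {'vfov': 49.09507447627188, 'cx': 261.4096360147679, 'cy': 191.06866349881616, 'view': array([[ 0.59202539, -0.80587586,  0.00836911, -0.34682092],
       [-0.61756273, -0.46030696, -0.63775683,  0.4045806 ],
       [ 0.51780519,  0.37239979, -0.7701923 ,  1.12585185],
       [ 0.        ,  0.        ,  0.        ,  1.        ]])}
top {'vfov': 48.163083812403805, 'cx': 251.51987021385105, 'cy': 192.86640423794645, 'view': array([[-5.83690763e-03, -9.99981866e-01,  1.48290791e-03,
        -3.33285979e-02],
       [-9.93465336e-01,  5.62982294e-03, -1.13995312e-01,
         5.65193045e-01],
       [ 1.13984896e-01, -2.13859771e-03, -9.93480181e-01,
         1.68360929e+00],
       [ 0.00000000e+00,  0.00000000e+00,  0.00000000e+00,
         1.00000000e+00]])}
{'vfov': 59.93180374272135, 'cx': 248.53568309980068, 'cy': 191.6642903227415, 'T_tool_cam': array([[-3.72413257e-04, -9.63344253e-01, -2.68267983e-01,
         7.36846777e-02],
       [ 9.99999849e-01, -4.67320336e-04,  2.89923376e-04,
         7.69022976e-04],
       [-4.04663103e-04, -2.68267835e-01,  9.63344282e-01,
        -1.57771839e-01],
       [ 0.00000000e+00,  0.00000000e+00,  0.00000000e+00,
         1.00000000e+00]])} 0.1 [[ 9.46400185e-01 -3.22996227e-01 -3.57050185e-04]
 [-3.22996398e-01 -9.46399083e-01 -1.45002890e-03]
 [ 1.30441897e-04  1.48763355e-03 -9.99998885e-01]]
```

View pics/top0b.png

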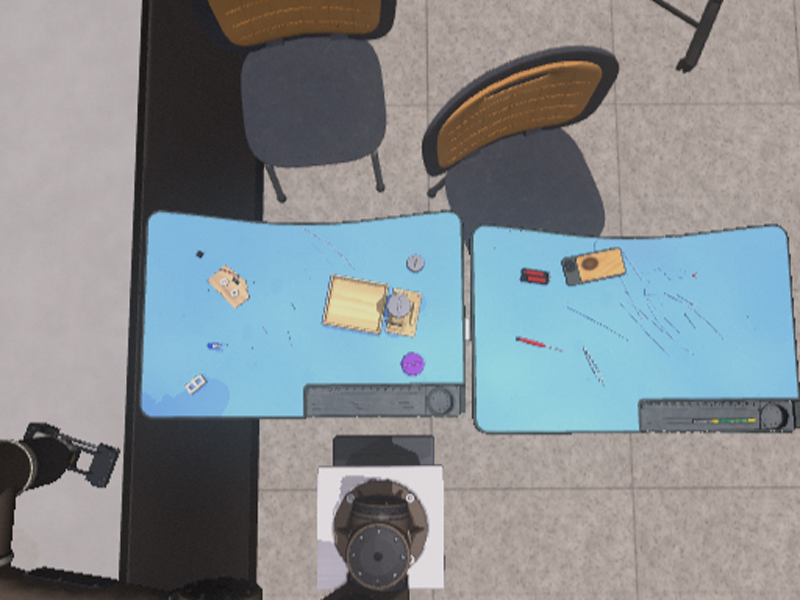

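View pics/scene0b.png

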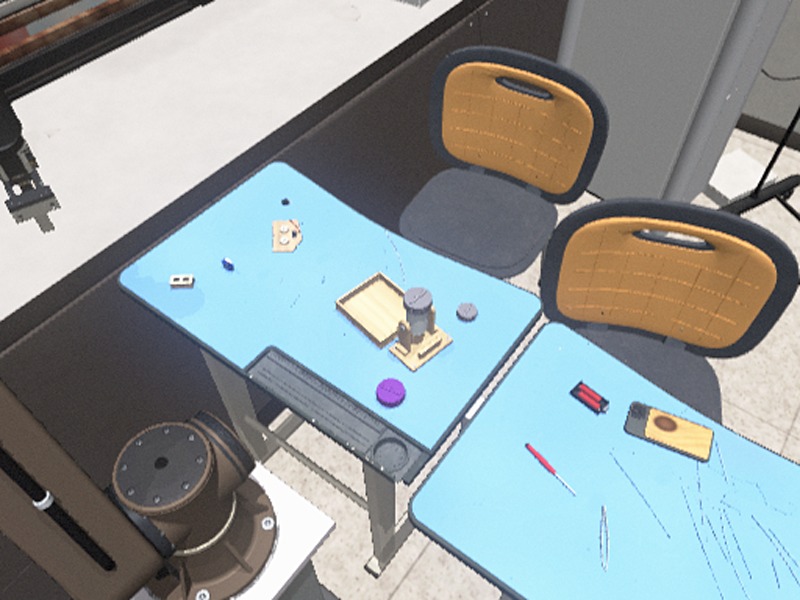

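```bash
cat > h.py <<'E'
from rig import robot
import numpy as np, cv2
def pose():
    T=np.eye(4);T[:3,:3]=robot.read_tcp_rot();T[:3,3]=robot.read_position();return T
def cam(name,T=None):
    c=robot.camera_info(name); f=192/np.tan(np.radians(c["vfov"]/2))
    W=(T@c["T_tool_cam"]) if name=="wrist" else np.linalg.inv(c["view"])
    return W,f,c["cx"],c["cy"]
def unproj(C,u,v,z=None,d=None):
    W,f,cx,cy=C; r=np.array([(u-cx)/f,(v-cy)/f,1.]); 
    if d is not None: return W[:3,:3]@(r*d)+W[:3,3]
    r=W[:3,:3]@r; return W[:3,3]+r*(z-W[2,3])/r[2]
def R(yaw): # tool down, tool y at 'yaw' deg in world
    a=np.radians(yaw);y=np.array([np.cos(a),np.sin(a),0]);z=np.array([0,0,-1.]);return np.stack([np.cross(y,z),y,z],1)
def shot(fn):
    T=pose();p,d=robot.grab_frame("wrist");np.savez(f"pics/{fn}.npz",T=T,d=d,p=p)
    cv2.imwrite(f"pics/{fn}.png",cv2.resize(p[:,:,::-1],(800,600),interpolation=cv2.INTER_CUBIC));return cam("wrist",T),p,d
E
python3 - <<'E'
from h import *
C=cam("top")
s=.64
for n,(u,v),z in [("cap",(398,304),.152),("tray",(354,305),.014),("purple",(412,364),.02),("grey2",(415,262),.02),
 ("tray c1",(333,274),.028),("c2",(388,284),.028),("c3",(380,334),.028),("c4",(322,324),.028),("battery",(535,276),.01),("screw",(535,343),.01),("servo",(215,346),.03),("face",(233,286),.01)]:
    print(n,unproj(C,u*s,v*s,z=z).round(3))
d=np.load("pics/top0.npy"); print(unproj(C,254.7,194.6,d=d[195,255]))
p=unproj(C,398*s,304*s,z=.152)
for yaw in range(-180,180,30):
    q=robot.ik([p[0],p[1],.3],R(yaw)); print(yaw,None if q is None else np.round(q,1))
E
```

```text
cap [ 0.545 -0.048  0.152]
tray [0.558 0.064 0.014]
purple [ 0.405 -0.084  0.02 ]
grey2 [ 0.669 -0.094  0.02 ]
tray c1 [0.637 0.117 0.028]
c2 [ 0.61  -0.024  0.028]
c3 [ 0.482 -0.003  0.028]
c4 [0.508 0.145 0.028]
battery [ 0.632 -0.406  0.01 ]
screw [ 0.458 -0.401  0.01 ]
servo [0.454 0.416 0.03 ]
face [0.61  0.378 0.01 ]
[ 0.54490413 -0.0481053   0.15032512]
-180 [ 15.5   6.1  -8.7   0.  -75.1 -15.5]
-150 [ 15.5   6.1  -8.7   0.  -75.1  14.5]
-120 [ 15.5   6.1  -8.7   0.  -75.1  44.5]
-90 [ 15.5   6.1  -8.7   0.  -75.1  74.5]
-60 [ 15.5   6.1  -8.7   0.  -75.1 104.5]
-30 [ 15.5   6.1  -8.7   0.  -75.1 134.5]
0 [ 15.5   6.1  -8.7   0.  -75.1 164.5]
30 [  15.5    6.1   -8.7    0.   -75.1 -165.5]
60 [  15.5    6.1   -8.7    0.   -75.1 -135.5]
90 [  15.5    6.1   -8.7    0.   -75.1 -105.5]
120 [ 15.5   6.1  -8.7   0.  -75.1 -75.5]
150 [ 15.5   6.1  -8.7   0.  -75.1 -45.5]
```

```bash
python3 - <<'E'
from h import *
robot.goto([.545,-.048,.30],R(-170))
C,p,d=shot("w1"); print(robot.read_t(),robot.read_position())
E
```

```text
2.85 [ 0.54513171 -0.04733779  0.29982107]
```

View pics/w1.png

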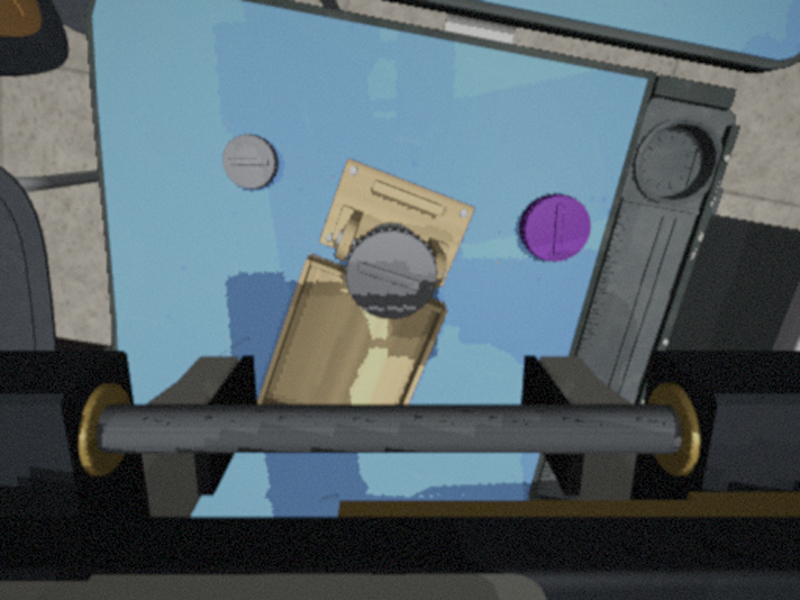

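The candidates are purple (556,228), small grey (249,162) and large grey on the canister (391,265). The last is the one meant: it is grey, the larger of the two greys, and sits in the stand. I'll confirm that in an enlarged crop.

```bash
python3 - <<'E'
from h import *
f=np.load("pics/w1.npz");p=f["p"][85:215,190:330];d=f["d"]
cv2.imwrite("pics/w1c.png",cv2.resize(p[:,:,::-1],None,fx=4.5,fy=4.5,interpolation=cv2.INTER_CUBIC))
C=cam("wrist",f["T"])
v,u=np.mgrid[85:215,190:330]; P=np.array([unproj(C,a,b,d=d[b,a]) for a,b in zip(u.ravel(),v.ravel())])
m=(P[:,2]>.140)&(P[:,2]<.165)&(np.hypot(P[:,0]-.545,P[:,1]+.048)<.05);Q=P[m]
print(m.sum(),np.median(Q[:,2]));h=np.median(Q[:,2]);Q=Q[abs(Q[:,2]-h)<.004]
c,r=cv2.minEnclosingCircle((Q[:,:2]*1e3).astype(np.float32));print("circle",c,r,"mean",Q.mean(0))
# base points
for n,(a,b),z in [("rail end L",(372,186),.042),("rail end R",(443,213),.042),("baseBL",(350,159),.01),("baseBR",(475,207),.01)]:
    print(n,unproj(C,a*.64,b*.64,z=z).round(4))
E
```

```text
2663 0.14851210044909213
circle (545.097900390625, -50.036865234375) 28.672372817993164 mean [ 0.54529985 -0.05105106  0.14867   ]
rail end L [ 0.5672 -0.0942  0.042 ]
rail end R [ 0.5084 -0.0834  0.042 ]
baseBL [ 0.5895 -0.1107  0.01  ]
baseBR [ 0.4787 -0.0903  0.01  ]
```

View pics/w1c.png

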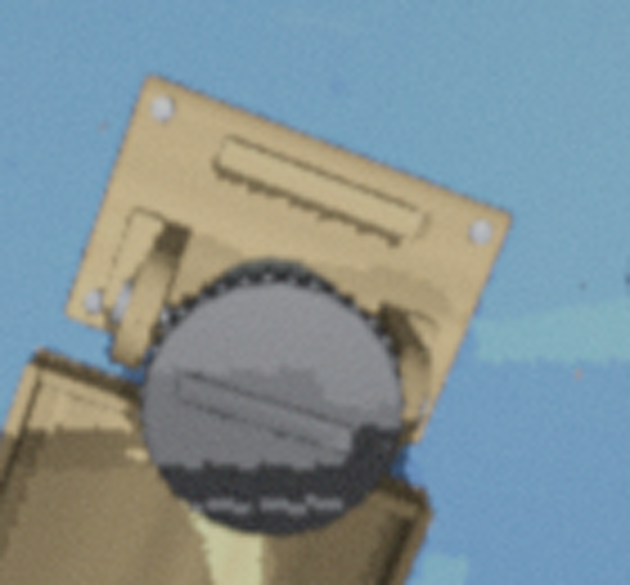

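The crop confirms it: the large grey ribbed cap sits on the canister between the uprights. The fitted radius is 28.5 mm and the top is at 149 mm, as expected, and the rib is about 4° CCW of home. Gripping and unscrewing next.

```bash
python3 - <<'E'
from h import *
x,y=.545,-.0503
robot.servo_line([x,y,.119],R(-170),speed=.15)
robot.move_gripper(0.0)
print(robot.read_t(),robot.read_grip_width()*88,robot.read_finger_force(),robot.read_force(),robot.read_position())
q=np.array(robot.read_qpos());
for k in(.5,1):
    t=q.copy();t[5]+=124.5*k;robot.movej(t)
    print(robot.read_t(),robot.read_force().round(1),robot.read_ft_torque().round(2),robot.read_position().round(4),robot.read_qpos()[5]-q[5])
p=robot.read_position()
robot.servo_line([p[0],p[1],p[2]+.006],speed=.03);print(robot.read_force().round(1),robot.read_grip_width()*88)
E
```

```text
4.8333 55.78410920459484 30.000159982591867 [0.34300039 0.07076444 0.65832325] [ 0.54503549 -0.05029294  0.11909795]
5.85 [ 1.3  1.  -0.1] [ 0.37 -0.56  0.02] [ 0.5454 -0.0501  0.1192] 62.15506578596005
6.8667 [3.3 5.  0.3] [ 1.89 -0.8  -0.02] [ 0.5458 -0.0493  0.1193] 124.47193379614811
[-0.3  2.7  1.5] 55.910820237143575
```

Before lifting I need to regrip higher. With the tips this low on the cap, they would hit the desk when I set it down.

```bash
python3 - <<'E'
from h import *
p=robot.read_position()
robot.servo_line([p[0],p[1],.1192],speed=.04)
robot.move_gripper(0.75)
robot.servo_line([.5452,-.0500,.1300],speed=.05)
robot.move_gripper(0.0)
print(robot.read_t(),robot.read_grip_width()*88,robot.read_position().round(4),robot.read_force().round(2),robot.read_ft_torque().round(2))
robot.servo_line([.5452,-.0500,.155],speed=.06)
print(robot.read_force().round(1),robot.read_position().round(4))
robot.servo_line([.5452,-.0500,.20],speed=.12)
C,p,d=shot("w2");print(robot.read_t(),robot.read_force().round(2),robot.read_ft_torque().round(2),robot.read_qpos())
E
```

```text
8.7 56.029817205501224 [ 0.5451 -0.0499  0.1299] [-1.83  0.47  1.36] [0.25 0.29 0.01]
[ 0.2  0.3 -0.9] [ 0.5453 -0.05    0.1553]
9.8417 [ 0.33 -0.47 -1.5 ] [-0.09 -0.01  0.  ] [ 1.52684145e+01  9.73728746e+00 -1.78406092e+01 -2.77187974e-02
 -6.24962637e+01  1.19233482e+02]
```

View pics/w2.png

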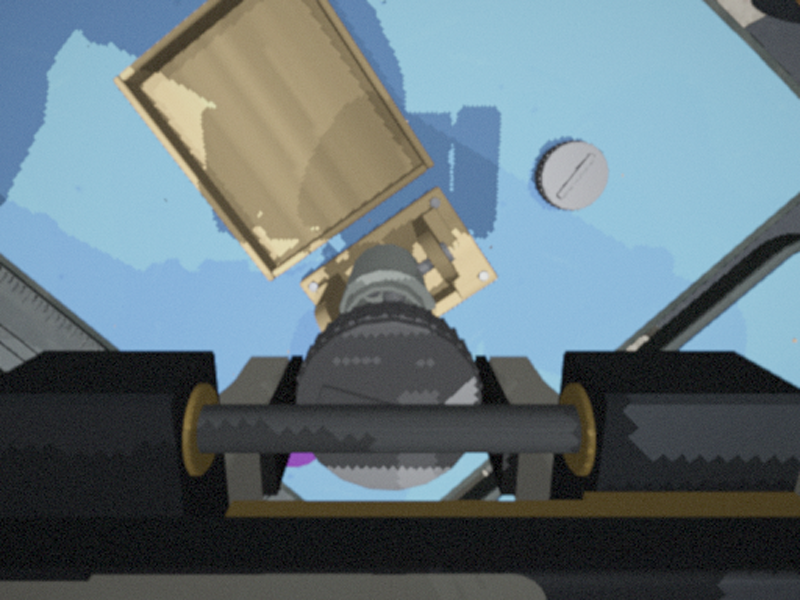

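The cap is off and held, at about (390,390), and the canister below at (385,285) stands upright. Now I'll set the cap on clear desk left of the tray.

```bash
python3 - <<'E'
from h import *
Y=-45.5;P=[.47,.25]
print(robot.ik(P+[.003],R(Y)))
robot.goto(P+[.16],R(Y))
robot.servo_line(P+[.012],R(Y),speed=.15)
f0=robot.read_force()[2];z=.009
while z>=.0015:
    robot.servo_line(P+[z],R(Y),speed=.02)
    f=robot.read_force()[2]-f0
    if f>4: break
    z-=.0015
print(z,f,robot.read_t(),robot.read_position())
robot.move_gripper(.8);print(robot.read_position(),robot.read_finger_force())
robot.servo_line(P+[.12],R(Y),speed=.2)
C,p,d=shot("w3");print(robot.read_t(),robot.read_qpos())
E
```

```text
[ 49.1270039   21.96175528 -32.17362831   0.         -35.86461641
  85.3729961 ]
0.0015000000000000005 11.568893628671535 13.7167 [0.47014369 0.25011559 0.00247604]
[0.46996904 0.24994938 0.00134853] 0.0
15.0333 [ 4.91269974e+01  1.28412942e+01 -2.56675626e+01 -3.07327258e-02
 -5.16192533e+01  8.53719666e+01]
```

View pics/w3.png

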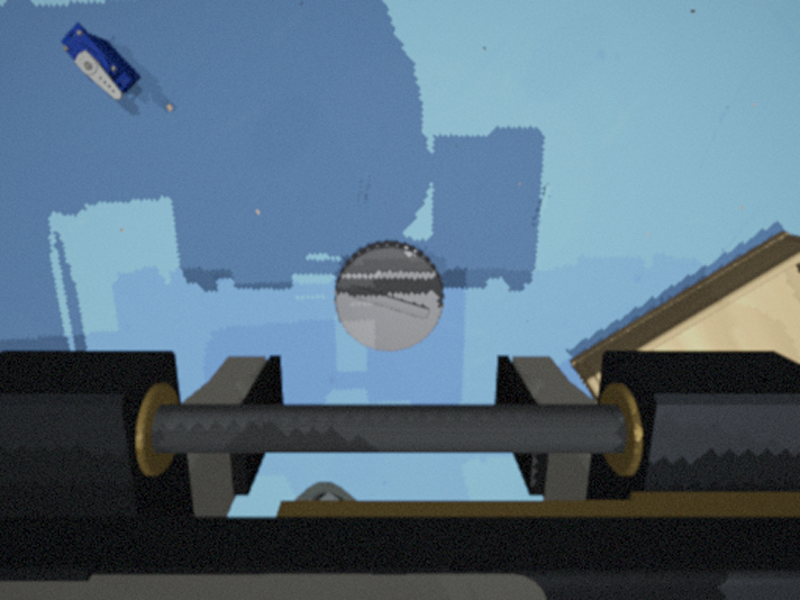

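The cap sits upright on the desk at (388,295), rib visible. Now the tip.

```bash
cat >> h.py <<'E'
PX=np.array([.545,-.0500,.085]);a_=np.radians(-10.4);EX=np.array([np.cos(a_),np.sin(a_),0]);EY=np.array([-np.sin(a_),np.cos(a_),0]);EZ=np.array([0,0,1.])
YT=169.6
def arc(th,s=.034,gap=0.):
    r=.022+gap;c,n=np.cos(th),np.sin(th)
    return PX+EY*(s*n-r*c-.0095*np.clip(3*c,-1,1))+EZ*(s*c+r*n)
E
python3 - <<'E'
from h import *
p=robot.read_position();robot.servo_line([p[0],p[1],.24],speed=.25);robot.move_gripper(0.)
s=arc(0,gap=.02);robot.goto([s[0],s[1],.22],R(YT));robot.servo_line(s,R(YT),speed=.15)
print(robot.read_t(),robot.read_position().round(4),s.round(4))
for th in list(np.arange(0,2.01,.2))+[2.12]:
    robot.servo_line(arc(th),R(YT),speed=.1)
    f=robot.read_force();print(round(th,2),(f@EX).round(1),(f@EY).round(1),f[2].round(1),end=" | ")
    if np.linalg.norm(f)>60: print("stop");break
robot.dwell(1.2)
print(robot.read_t(),robot.read_position().round(4),robot.read_force().round(1))
p,d=robot.grab_frame("scene");cv2.imwrite("pics/s2.png",cv2.resize(p[150:260,190:330,::-1],None,fx=5,fy=5,interpolation=cv2.INTER_CUBIC))
E
```

```text
19.3167 [ 0.5364 -0.1005  0.1198] [ 0.5357 -0.1007  0.119 ]
0.0 0.6 -2.6 1.4 | 0.2 0.2 -2.4 1.8 | 0.4 -0.3 -5.1 3.3 | 0.6 -1.4 -4.9 5.6 | 0.8 -1.7 -2.4 9.0 | 1.0 -4.6 -1.5 9.8 | 1.2 -2.7 0.8 10.2 | 1.4 -0.0 -2.3 5.8 | 1.6 1.0 -2.9 7.3 | 1.8 0.7 -0.9 7.9 | 2.0 1.6 -0.4 7.1 | 2.12 1.8 1.4 8.5 | 23.675 [ 5.56e-01 -4.00e-04  8.73e-02] [1.4 0.8 8.4]
```

View pics/s2.png

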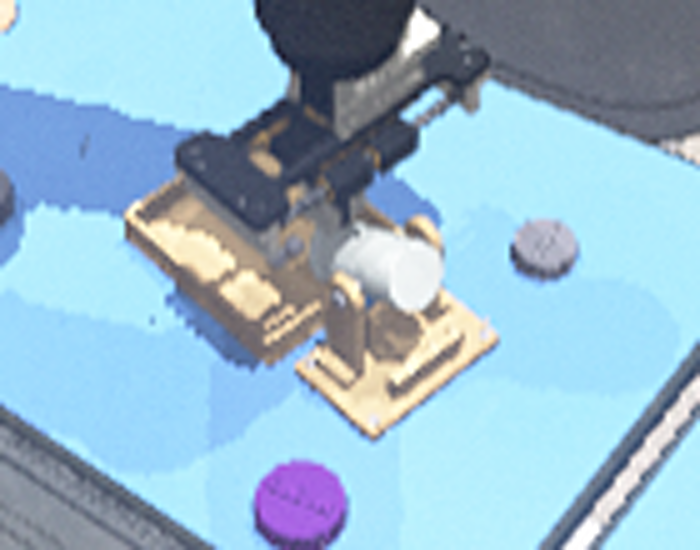

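The canister is tipped over the tray. I'll push to nearly the stop for good measure, follow it back, and check the balls.

```bash
python3 - <<'E'
from h import *
robot.servo_line(arc(2.2),R(YT),speed=.05);robot.dwell(.8);print(robot.read_force().round(1))
for th in list(np.arange(2.0,-.01,-.25)): robot.servo_line(arc(th),R(YT),speed=.12)
robot.servo_line(arc(0,gap=.012),R(YT),speed=.1)
p=arc(0,gap=.012);robot.servo_line([p[0],p[1],.23],R(YT),speed=.25)
q=PX+EY*.03;robot.goto([q[0],q[1],.33],R(-10.4-90))
C,p,d=shot("w4");print(robot.read_t(),robot.read_position())
E
```

```text
[1.2 0.2 8. ]
29.2917 [ 0.55016127 -0.02064945  0.32918732]
```

View pics/w4.png

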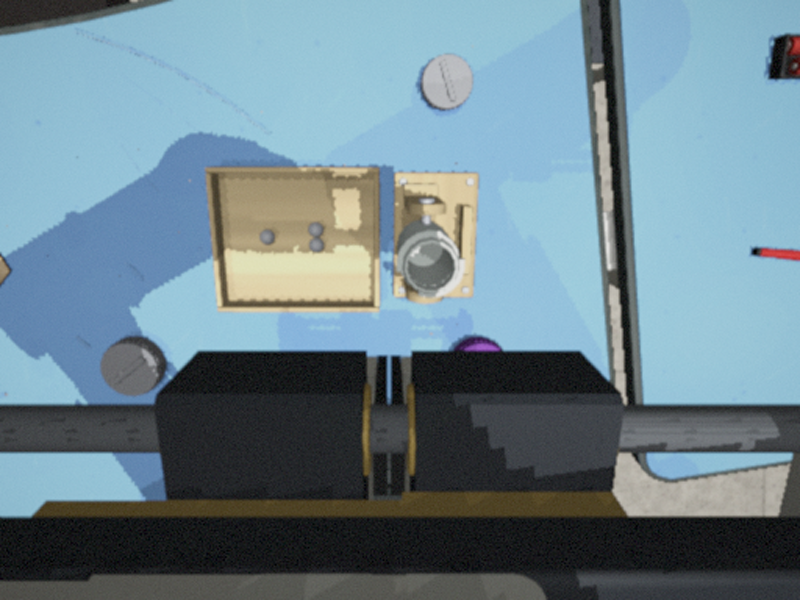

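Three balls are in the tray (267,237; 316,229; 316,245), and the canister is upright and open. Refitting the cap.

```bash
python3 - <<'E'
from h import *
Y=-45.5;P=[.47,.25]
robot.move_gripper(.8)
robot.goto(P+[.13],R(Y));robot.servo_line(P+[.0022],R(Y),speed=.12)
robot.move_gripper(0.);print(robot.read_t(),robot.read_grip_width()*88,robot.read_force().round(1))
robot.servo_line(P+[.22],R(Y),speed=.2)
G=[.5452,-.0500];robot.goto(G+[.19],R(Y));robot.servo_line(G+[.150],R(Y),speed=.1)
f0=robot.read_force();z=.147
while z>=.128:
    robot.servo_line(G+[z],R(Y),speed=.05);f=robot.read_force()-f0
    if f[2]>5 : break
    z-=.0015
print(z,f.round(1),robot.read_position().round(4),robot.read_t(),robot.read_qpos().round(1))
E
```

```text
33.4417 55.65287147546436 [-1.1 -0.1  4.6]
0.12899999999999998 [-2.2  3.5  8.1] [ 0.5454 -0.05    0.1298] 39.6667 [ 15.3  13.5 -23.1   0.  -53.4 119.2]
```

Seated at the expected height of 0.130. Now I'll screw it clockwise to the stop.

```bash
python3 - <<'E'
from h import *
q=np.array(robot.read_qpos());t0=robot.read_ft_torque()
for a in (60,105,115,120,124,127,130,133,136):
    t=q.copy();t[5]-=a;robot.movej(t);m=robot.read_ft_torque()-t0
    print(a,m.round(2),robot.read_force().round(1),(q-robot.read_qpos())[5].round(1),robot.read_position()[2].round(4))
    if abs(m[2])>.35: break
print(robot.read_t())
robot.move_gripper(.8);p=robot.read_position();robot.servo_line([p[0],p[1],.30],speed=.2)
C,p,d=shot("w5");print(robot.read_t(),C[0][:3,3])
v,u=np.mgrid[85:230,190:330]; Q=np.array([unproj(C,a,b,d=d[b,a]) for a,b in zip(u.ravel(),v.ravel())])
Q=Q[(Q[:,2]>.143)&(Q[:,2]<.16)&(np.hypot(Q[:,0]-.545,Q[:,1]+.05)<.05)];print(np.median(Q[:,2]),cv2.minEnclosingCircle((Q[:,:2]*1e3).astype(np.float32)))
cv2.imwrite("pics/w5c.png",cv2.resize(p[70:250,170:350,::-1],(600,600),interpolation=cv2.INTER_CUBIC))
E
```

```text
60 [-1.25 -1.1   0.05] [0.3 0.7 1.7] 59.9 0.13
105 [-1.7  -0.93 -0.  ] [-1.2 -0.7  3.3] 104.8 0.1299
115 [-1.47 -0.88 -0.03] [-0.9 -0.   3.9] 114.7 0.1299
120 [-1.49 -1.02  0.  ] [-0.8  0.7  3.4] 119.7 0.1299
124 [-1.51 -0.85  0.05] [-0.4 -0.5  4.4] 123.7 0.1299
127 [-1.53 -0.93 -0.  ] [-1.3 -0.4  5.3] 126.8 0.1299
130 [-1.51 -0.88 -0.02] [-1.  -0.   5.1] 129.8 0.1299
133 [-1.78 -0.88  0.25] [-0.9 -0.7  5.3] 132.8 0.1299
136 [-2.67 -0.87  0.2 ] [-1.9 -2.4  5.6] 135.8 0.13
43.2167
44.7917 [ 0.5440055  -0.12327525  0.45645579]
0.14858912324710488 ((546.36083984375, -51.90974807739258), 29.016963958740234)
```

View pics/w5c.png

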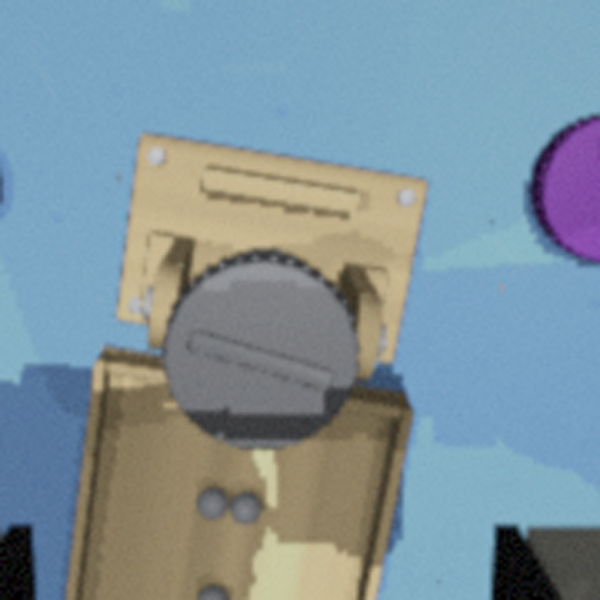

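```bash
python3 - <<'E'
from h import *
f=np.load("pics/w5.npz");C=cam("wrist",f["T"])
def ang(a,b,z,o,s):
    P=[unproj(C,o[0]+k[0]/s,o[1]+k[1]/s,z=z) for k in(a,b)];d=P[0]-P[1];return np.degrees(np.arctan2(d[1],d[0])),np.linalg.norm(d)
o=(170,70);s=600/180
print("rib",ang((190,335),(330,380),.152,o,s),"edge",ang((140,135),(425,182),.01,o,s),"rail",ang((203,170),(366,196),.042,o,s))
f=np.load("pics/w1.npz");C=cam("wrist",f["T"])
print("start rib",ang((183,380),(352,437),.152,(190,85),4.5),"edge",ang((150,75),(510,213),.01,(190,85),4.5))
E
```

```text
rib (np.float64(-19.775389429060983), np.float64(0.04146661795309726)) edge (np.float64(-10.665994707013159), np.float64(0.11358791066498687)) rail (np.float64(-10.422669002595693), np.float64(0.06061992949482556))
start rib (np.float64(-9.017441817665244), np.float64(0.037361137762382195)) edge (np.float64(-10.408568051211997), np.float64(0.11263907391268548))
```

The cap is tight against its stop. The rib is about 9° (0.16 rad) past the axle line, within the 0.25 rad limit. Its height matches the start, the canister is upright, and the balls are in the tray. Handing in.

```bash
python3 - <<'E'
from h import *
print(robot.job_done())
E
```

```text
the job is handed in; nothing more can be done
None
```

I handed the job in at about 45 s of the 72 s allowed: the cap is back on and tight, all three balls are in the tray and the canister is upright. The rib sits about 0.16 rad past the axle line (limit 0.25), the arm never went near the servo, battery box, face board or screwdriver, and the hand-in returned no verdict.

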